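Shut the onion door, then open the potato gate of the larder box and hold it wide

TASK

The left-hand door of the wooden larder box has been left standing wide open in the way of its neighbour: push it shut until it clicks fully home. Then open the right-hand gate so that I can take potatoes out with both hands: first squeeze the orange safety catch on the corner post all the way (it stays back), then squeeze the gate's own sprung grey-and-red handle and swing the gate out past its half-open notch until it stands square to the box or wider. The gate is sprung and falls back if let go, so finish while still holding it wide open; leave the left-hand door shut, the safety catch back and the other things on the worktop where they are.

Things in the scene. Friction and masses are not known exactly. Their poses are not given: they have to be found in the camera images.
- larder: fixed wooden larder box, two bays side by side, 385 wide, 205 deep, flat roof at z 160, turned somewhat; origin on the worktop under it, own -x its front (towards the robot), +y its left end. On the roof: two aluminium ball housings to z 179; at own x -112 to -68, y -140 to -154, the gate bolt's strike to z 174. The catches' tops (z 208) are highest; grip all from above
- left_door (a joint): angle of the left door, rad: 0 shut, grows as it swings out towards the robot (anticlockwise from above), limit 2.05. Starts past square, standing out in front of the gate; stays where it is left. Over the last 0.1 rad a ball catch resists with about 6 N at its outer end (8 N at the push point), then draws it home: seated it reads below 0.02
- left_door_hinge (a point): fixed point on the left door's vertical hinge axis, at the height of its top rail's middle (z 146). The door is a white barred frame, 16 thick, its middle plane through this axis, reaching 152 from it, z 22 to 156; top rail z 136 to 156. Axes as the box's
- left_door_push (a point): point on the front face (outer when shut) of the left door's top rail, 115 from the hinge axis, z 146. Turns with the door: own -x points out of the front face (push along own +x to shut it), own +y runs from hinge to free end. A steel knob sticks 25 out of this face 15 farther along own +y and 46 lower
- safety_catch (a joint): travel of the orange safety tab, m: 0 locked, 0.015 fully squeezed; its tongue, in front of the gate's free end, clears the gate above 0.010. About 3 N of friction; it stays where it is put
- safety_grip (a point): fixed point on the right front corner post, z 190, midway between the locked safety catch's two upright tabs; axes as the box's. Grey fixed tab at own -y, orange sliding tab at +y; outer faces 50 apart along y, 35 when squeezed (orange moves to the grey one, so the squeezed pair's middle is 7.5 to -y). Tabs 28 wide in x, 8 thick, free from z 172 to 208
- gate_catch (a joint): travel of the gate handle's red sprung paddle, m: 0 bolt out (locked), 0.014 fully squeezed; the bolt clears its strike above 0.011. Spring 5 N at rest, 10 N squeezed; springs back when let go
- gate_catch_grip (a point): midway between the two upright paddles of the gate's handle, unsqueezed, z 190, 75 from the hinge axis. Turns with the gate: own -y runs to its free end, own -x out of its front. Grey fixed paddle nearer the hinge, red sprung one outside; outer faces 50 apart along y, 36 when squeezed (red moves to grey: that middle is 7 nearer the hinge). Paddles 28 wide in x, 8 thick, free from z 169 to 208
- gate_hinge (a point): fixed point on the gate's vertical hinge axis, at the height of the handle grip (z 190); axes as the box's
- gate (a joint): angle of the gate, rad: 0 shut, grows as it swings out towards the robot (clockwise from above), limit 1.85. A spring of 0.2 N m per rad pulls it shut. A sprung ball holds it half open in a notch near 0.55; it takes about 0.6 N m to enter the notch and 0.7 to pass it; it is past it at 0.95, where it comes to rest if let go when wide. 0.02 rad of play when latched
- gate_leaf: the gate with its handle: white barred frame, 16 thick, reaching 152 from its hinge axis, z 22 to 156; origin on the hinge axis at worktop height, own -y runs from hinge to free end
- steel_bowl: small round steel bowl, 104 across, 42 high, bystander; origin under its centre
- mug: orange mug, 84 across, 92 high, bystander; origin under its centre
- loose_potato: potato on the worktop outside the box, 79 x 60 x 48, bystander; origin under its centre
- peeler: peeler with green handle, 160 long, 12 high, bystander; origin under its centre

How it is judged:
By the outcome, as a careful person would: the job done as asked, in the order asked, and still so for the second after the job is handed in, while the arm keeps its last pose, push and grip.
It also fails if it takes over 58 s, if anything falls off the work surface, if the arm or the gripper's body presses on something with over 40 N, if the wrist force passes 120 N, or if a joint passes its speed limit or range.

ROBOT

A 7-joint arm with a two-finger parallel gripper is mounted at the origin on a cart in front of the work surface, level with it; the furniture and walls round the work are solid. World frame = base frame: x ahead of the robot, y to its left, z up, the work surface at z = 0. Lengths are in mm, angles in rad, forces in N, time in s.
With the tool pointing down it reaches from about 400 to 875 mm from the base axis. Payload 19.3 kg.
Tool frame: the origin (TCP) lies at the very end of the fingers, on their centre line; the grasp point (between the pads) lies 19 mm behind it (grip_point_offset is the z of the grasp point in the tool frame, in mm); z points along the fingers, y is the line along which they close (so a half turn about z gives the same grasp; the last joint's range is limited). The gripper opens to 85 mm and grips with 20 to 120 N. Pads are 22 mm wide; open, the fingers measure 114 mm over their backs; the gripper's body (76 mm by 85 mm) begins 54 mm behind the grasp point. The pads swing forward as they close: fully open they stand 13 mm farther back than shut.
Start: joints at [-1.216, 0.521, -0.036, 1.599, 0.021, 1.021, -0.113], TCP at [257.603, 569.433, 195.591] pointing down, gripper open.
Joint ranges: [-2.91, 2.91], [-0.3, 2.13], [-1.5, 1.42], [0.17, 2.43], [-1.26, 4.41], [0.16, 1.93], [-2.52, 2.52]. Speed limits (rad/s): [1.89, 1.89, 2.39, 2.39, 3.01, 3.01, 3.01].

INTERFACE

Orientations are given as a 3x3 rotation matrix whose columns are the frame's x, y, z axes.
In Python, from workcell import movep, movel, goto_joints, open_gripper, clamp, wait, inverse_kinematics, read_state, camera, PlanningError, finish_job, grip_point_offset gives the robot as it stands. Calls block until the motion is done:
- movep(position, orientation): joint-space move of the TCP to a pose.
- movel(position, frame=None, max_speed=150, guard=None): straight line of the TCP; frame=None keeps the orientation; max_speed is the mean speed in mm/s. With guard (N) it stops when the force on the tool has changed by that much, and returns True; else False.
- goto_joints(angles): joint-space move.
- open_gripper() and clamp(): open the fingers fully, or close them until they stop; the grip force is fixed at half the most.
- wait(seconds).
- inverse_kinematics(position, orientation): joint angles nearest the present ones, or None.
- read_state(): the state.
- camera(name): name is "scene" or "side" or "wrist"; returns a dict with "image" (420x560x3 uint8, blue, green, red), "range_z" (420x560 float32, mm along the optical axis (not along the pixel's ray), 0 where there is no reading), "fx", "fy", "cx", "cy" (pixels), "dist_coeffs" ([k1, k2, p1, p2, k3] as OpenCV has them; the pictures are not rectified), "cam_to_world" (4x4, takes a point from camera to world coordinates). Camera axes: x right, y up, looking along -z (the intrinsics and any distortion apply to the point x, -y, -z); pixel columns grow to the right and rows downward; lengths in mm; the calibration is good to about 2 mm. A picture is of the moment at which its call begins.
A pose or a line that the arm cannot do raises PlanningError and nothing moves.
- finish_job(): hands the job in; it is judged then, once.
The state is a dict: "time": time; "qpos": joint angles; "qvel": joint speeds; "joint_efforts": joint torques, N m; "eef_pos": TCP position; "tool_rot": TCP orientation; "ft_force": force on the tool from outside, world axes, zero at the start; "torque": the same for the moment, N m; "finger_gap": finger opening in mm; "gripper_force": force on a finger pad.
Only numpy, scipy, OpenCV 4.12 (cv2) and the standard library are available. Lean on these libraries where they do the work, as an engineer would, in place of code of your own. Each camera call takes 0.05 s, during which the arm holds its last target. There are 200 camera calls.

## Working session

There is one attempt and no reset: what is moved stays moved. The work goes in short steps, each a Python script; the robot and the scene stay as the last script left them, time stands still between calls to the robot, and variables do not carry over. Pictures are saved under pics/ and viewed, at most 13 in all, crops included, and the job is handed in when it is done.

```bash
mkdir -p pics; ls; cat > h.py <<'E'
import numpy as np, cv2
from workcell import *
def snap(n,f):
    c=camera(n); cv2.imwrite(f'pics/{f}.png',c['image']); np.savez(f'pics/{f}.npz',**{k:np.array(v) for k,v in c.items()}); return c
def load(f): return dict(np.load(f'pics/{f}.npz'))
def K(c): return np.array([[c['fx'],0,c['cx']],[0,c['fy'],c['cy']],[0,0,1.]])
def rays(c,uv):
    p=cv2.undistortPoints(np.array(uv,float).reshape(-1,1,2),K(c),c['dist_coeffs'])[:,0]
    d=np.c_[p[:,0],-p[:,1],-np.ones(len(p))]; T=c['cam_to_world']
    return T[:3,3], d@T[:3,:3].T
def onplane(c,uv,z):
    o,d=rays(c,uv); return o+d*((z-o[2])/d[:,2])[:,None]
def cloud(c):
    v,u=np.mgrid[:420,:560]; o,d=rays(c,np.c_[u.ravel(),v.ravel()])
    P=o+d*c['range_z'].ravel()[:,None]; P[c['range_z'].ravel()<=0]=np.nan
    return P.reshape(420,560,3)
E
python3 - <<'E'
from h import *
for n in ('scene','side'):
    c=snap(n,n); print(n,c['cam_to_world'].round(2).tolist(),c['fx'])
a=np.hstack([cv2.resize(cv2.imread(f'pics/{n}.png'),(800,600)) for n in ['scene']])
cv2.imwrite('pics/s8.png',a)
cv2.imwrite('pics/d8.png',cv2.resize(cv2.imread('pics/side.png'),(800,600)))
s=read_state(); print(s['time'],s['eef_pos'],s['tool_rot'],s['finger_gap'],grip_point_offset)
E
```

```text
pics
scene [[-0.62, 0.32, -0.72, -595.89], [-0.79, -0.23, 0.57, 889.08], [0.02, 0.92, 0.39, 789.25], [0.0, 0.0, 0.0, 1.0]] 519.8142770688196
side [[0.94, 0.24, -0.25, 252.79], [-0.34, 0.69, -0.64, -809.75], [0.02, 0.68, 0.73, 1024.02], [0.0, 0.0, 0.0, 1.0]] 424.24897892783775
0.1 [257.5006487  569.13622253 195.0792069 ] [[-9.11089528e-01  4.12208368e-01 -3.65411279e-04]
 [ 4.12208525e-01  9.11089021e-01 -9.62802713e-04]
 [-6.39531309e-05 -1.02782511e-03 -9.99999470e-01]] 85.74745591755527 -18.700000000000003
```

View pics/s8.png

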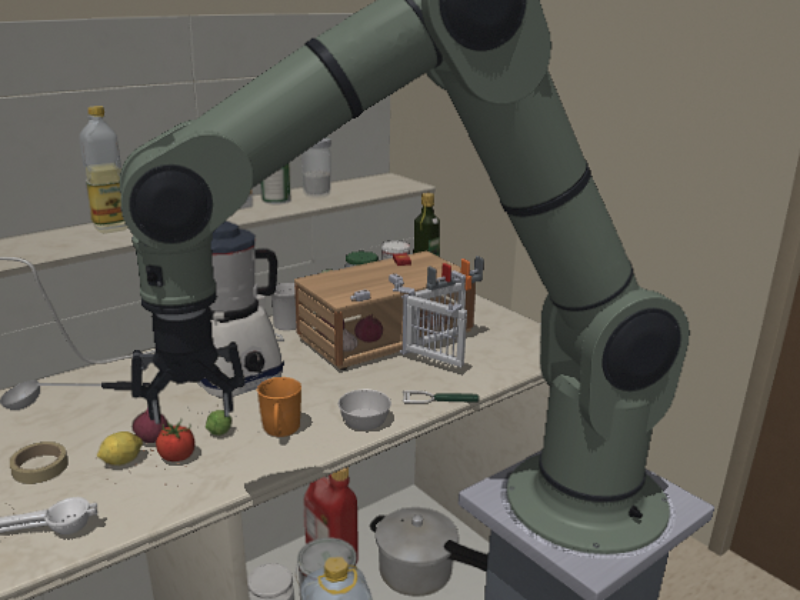

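View pics/d8.png

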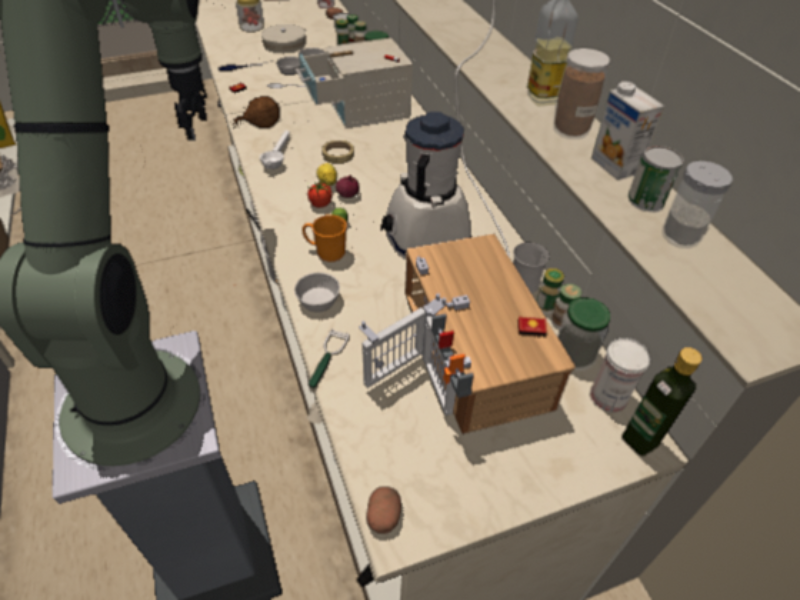

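Scene view: the box is at about (390,310), with the left door standing out across the gate at (435,330). Side view: the roof runs (410,245)-(570,370), the left door is the white frame (365,350)-(435,305), the red paddle is at (446,340) and the orange tab at (456,365).

```bash
python3 - <<'E'
from h import *
c=load('side'); P=cloud(c); hsv=cv2.cvtColor(c['image'],cv2.COLOR_BGR2HSV); H,S,V=[hsv[...,i].astype(int) for i in range(3)]
roi=np.zeros((420,560),bool); roi[150:310,240:420]=1
roof=(roi&(abs(P[...,2]-160)<8)&(P[...,0]>300)).astype(np.uint8)
n,l,st,_=cv2.connectedComponentsWithStats(cv2.morphologyEx(roof,cv2.MORPH_OPEN,np.ones((3,3))))
k=1+st[1:,4].argmax(); m=(l==k)&(H<25)&(S>60)
print(st[k],np.nanmedian(P[m],0))
cn=max(cv2.findContours(m.astype(np.uint8),0,1)[0],key=cv2.contourArea)
W=onplane(c,cn[:,0],160)[:,:2].astype(np.float32)
r=cv2.minAreaRect(W); print('roof',r); print(cv2.boxPoints(r))
def blob(nm,mk,zlo=165,zhi=215):
    mk=(mk&roi&(P[...,2]>zlo)&(P[...,2]<zhi)).astype(np.uint8)
    n,l,st,ce=cv2.connectedComponentsWithStats(mk)
    for i in range(1,n):
        if st[i,4]>8: print(nm,st[i].tolist(),np.nanmedian(P[l==i],0).round(1),np.nanmin(P[l==i],0).round(),np.nanmax(P[l==i],0).round())
blob('red',((H<4)|(H>172))&(S>140)); blob('orange',(H>=5)&(H<18)&(S>170)); blob('any',S>=0,171)
# door top rail
blob('white',(S<40)&(V>90),140,160)
E
python3 -c "
import cv2
a=cv2.imread('pics/side.png')[195:315,235:415];cv2.imwrite('pics/crop1.png',cv2.resize(a,(800,533),interpolation=2))"
```

```text
[ 253  164  150  114 7105] [ 705.7626481  -134.20655591  159.58421335]
roof ((704.0230102539062, -108.32377624511719), (388.8531494140625, 207.27220153808594), 86.26371765136719)
[[ 587.9375  -295.58374]
 [ 794.76917 -309.09048]
 [ 820.1085    78.93619]
 [ 613.27686   92.44293]]
red [363, 223, 19, 11, 136] [ 754.7 -202.6  173.1] [ 734. -221.  166.] [ 786. -176.  178.]
red [307, 232, 10, 12, 89] [ 584.  -191.8  194.1] [ 574. -195.  171.] [ 597. -187.  210.]
orange [369, 223, 8, 7, 32] [ 763.6 -194.   173.8] [ 752. -204.  171.] [ 774. -182.  176.]
orange [311, 248, 14, 16, 119] [ 578.9 -246.5  189. ] [ 564. -251.  165.] [ 595. -237.  210.]
any [393, 150, 27, 32, 330] [983.6 -16.3 190.3] [979. -79. 171.] [988.  75. 215.]
any [291, 180, 9, 10, 64] [623.2  19.7 176.8] [614.   7. 172.] [634.  46. 181.]
any [313, 207, 16, 8, 83] [655.7 -99.5 176.3] [ 630. -110.  171.] [675. -86. 181.]
any [302, 220, 16, 24, 227] [ 587.4 -158.8  193.3] [ 573. -195.  171.] [ 604. -144.  210.]
any [363, 222, 20, 11, 189] [ 761.6 -197.6  173.6] [ 731. -221.  171.] [ 790. -172.  178.]
any [253, 225, 3, 4, 10] [461.5 -92.5 175.1] [459. -96. 172.] [465. -88. 177.]
any [312, 248, 20, 26, 278] [ 581.  -248.7  191.1] [ 565. -291.  171.] [ 616. -224.  210.]
white [384, 150, 36, 45, 222] [984.8   1.4 149.1] [ 980. -102.  140.] [990. 119. 160.]
white [254, 214, 44, 32, 304] [ 524.4 -103.9  154.2] [ 451. -134.  140.] [595. -70. 159.]
white [298, 221, 5, 10, 36] [ 586.8 -110.   154. ] [ 583. -127.  142.] [598. -93. 158.]
```

View pics/crop1.png

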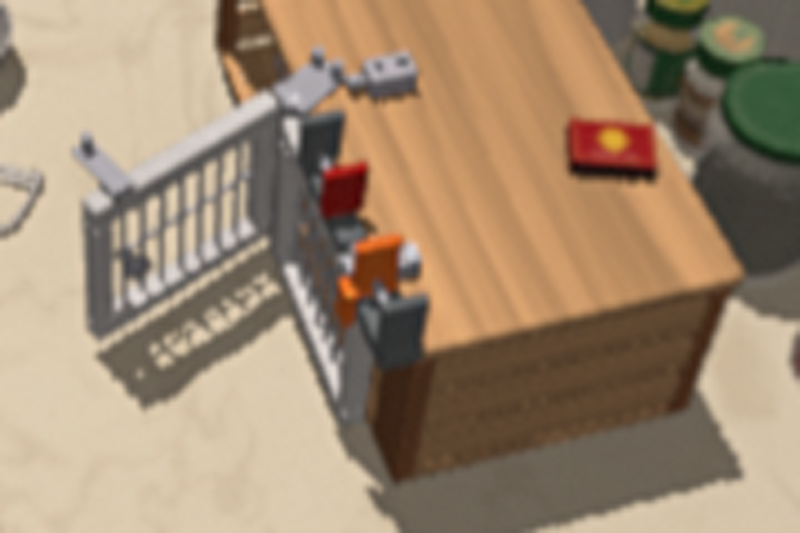

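Crop: the left door's top rail runs (100,205)-(275,105), the grey and red paddles are at (320,150) and (345,190), and the orange and grey tabs at (378,265) and (395,330). This matches the roof fit (yaw about -3.7°). I'll move to a staging pose and look from above.

```bash
cat >> h.py <<'E'
def down(phi):  # tool pointing down, tool y axis at world angle phi
    y=np.array([np.cos(phi),np.sin(phi),0]); z=np.array([0,0,-1.]); return np.c_[np.cross(y,z),y,z]
YAW=np.deg2rad(-3.74)
E
python3 - <<'E'
from h import *
s=read_state(); p=s['eef_pos']
movel([250,420,380],max_speed=200)
for k in (0,np.pi):
    q=inverse_kinematics([470,-150,400],down(np.pi/2+YAW+k)); print(k,None if q is None else np.round(q,2))
ks=[k for k in (0,np.pi) if inverse_kinematics([470,-150,400],down(np.pi/2+YAW+k)) is not None]
k=min(ks,key=lambda k:abs(inverse_kinematics([470,-150,400],down(np.pi/2+YAW+k))[6]))
movep([470,-150,400],down(np.pi/2+YAW+k))
c=snap('wrist','w1'); print(k,read_state()['time'],c['cam_to_world'].round(2).tolist(),c['fx'])
cv2.imwrite('pics/w1b.png',cv2.resize(c['image'],(800,600)))
E
```

```text
0 [-0.6   0.21  0.97  1.65 -0.18  1.38  1.9 ]
3.141592653589793 [-0.49  0.18  0.82  1.65 -0.13  1.37 -1.29]
3.141592653589793 3.675 [[-0.06, 0.95, 0.31, 549.29], [-1.0, -0.06, -0.02, -153.07], [-0.0, -0.31, 0.95, 577.31], [0.0, 0.0, 0.0, 1.0]] 373.9214277506
```

View pics/w1b.png

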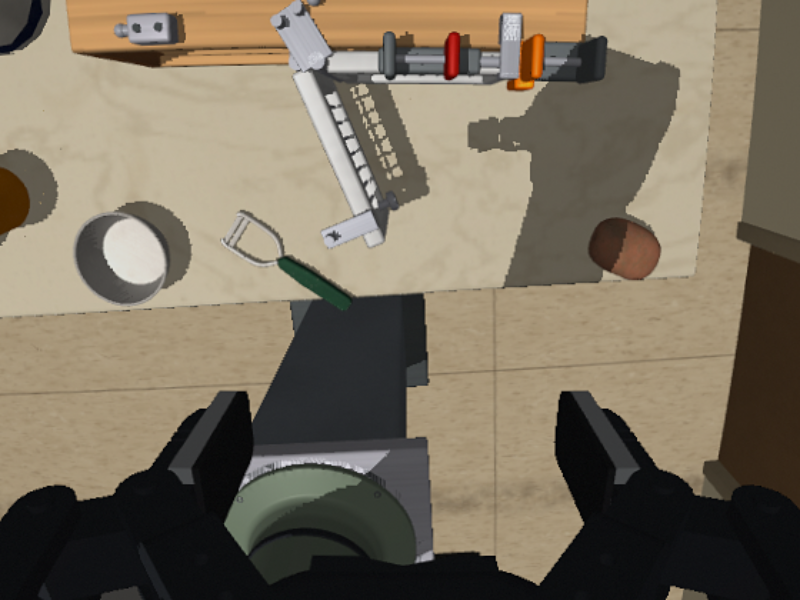

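Wrist view: the left door's top rail runs (308,75)-(375,240) with the knob at (392,200) on its gate side. The catch tops are at (389,55), (452,55), (537,57) and (597,58). The peeler and bowl are clear of the door's sweep.

```bash
python3 - <<'E'
from h import *
c=load('w1'); P=cloud(c); R=np.array([[np.cos(YAW),-np.sin(YAW)],[np.sin(YAW),np.cos(YAW)]]); C=np.array([704,-108.3])
roi=np.zeros((420,560),bool); roi[:75,240:440]=1
m=(roi&(P[...,2]>197)&(P[...,2]<216)).astype(np.uint8)
n,l,st,ce=cv2.connectedComponentsWithStats(m)
for i in range(1,n):
    if st[i,4]<10: continue
    cn=cv2.findContours((l==i).astype(np.uint8),0,1)[0][0]
    W=onplane(c,np.argwhere(l==i)[:,::-1],208)[:,:2]; r=cv2.minAreaRect(W.astype(np.float32))
    q=(W-C)@R; print(st[i].tolist(),np.round(r,1) if 0 else r,'own ctr',((np.array(r[0])-C)@R).round(1),q.min(0).round(1),q.max(0).round(1))
hsv=cv2.cvtColor(c['image'],cv2.COLOR_BGR2HSV)
roi[:]=0; roi[45:185,190:300]=1
m=(roi&(P[...,2]>147)&(P[...,2]<163)&(hsv[...,1]<60)).astype(np.uint8)
n,l,st,ce=cv2.connectedComponentsWithStats(m)
for i in range(1,n):
    if st[i,4]<60: continue
    W=onplane(c,np.argwhere(l==i)[:,::-1],156)[:,:2].astype(np.float32); print('rail',st[i].tolist(),cv2.minAreaRect(W))
    # robust line of midpoints: row-wise centre
    mids=[];rows=np.argwhere(l==i)
    for v in np.unique(rows[:,0]):
        u=rows[rows[:,0]==v,1]; mids.append([u.mean(),v,u.max(),u.min()])
    M=np.array(mids); print(onplane(c,M[::8,:2],156)[:,:2].round(1).tolist()); 
    print('R',onplane(c,M[::8][:,[2,1]],156)[:,:2].round(1).tolist()); print('L',onplane(c,M[::8][:,[3,1]],156)[:,:2].round(1).tolist())
E
```

```text
[268, 22, 9, 32, 272] ((590.2332763671875, -145.9958038330078), (7.420474052429199, 27.067907333374023), 86.15912628173828) own ctr [-111.1  -45. ] [-124.6  -48.8] [-97.5 -41.3]
[312, 22, 10, 32, 283] ((587.7276611328125, -186.95022583007812), (8.34581470489502, 27.095611572265625), 87.4765625) own ctr [-110.9  -86.1] [-124.4  -90.4] [-97.3 -81.8]
[369, 24, 12, 32, 304] ((583.22265625, -241.11656188964844), (9.862548828125, 27.401060104370117), 85.50152587890625) own ctr [-111.9 -140.4] [-125.5 -145.3] [ -98.2 -135.3]
[412, 25, 13, 32, 322] ((580.66748046875, -281.9180603027344), (10.944268226623535, 27.581510543823242), 86.69257354736328) own ctr [-111.7 -181.3] [-125.6 -186.8] [ -97.9 -175.8]
rail [202, 45, 68, 128, 2079] ((521.22509765625, -90.93470764160156), (150.87962341308594, 40.925209045410156), 17.715089797973633)
[[593.2, -79.4], [585.0, -80.8], [576.6, -83.7], [568.2, -86.6], [559.7, -89.0], [551.1, -91.9], [542.4, -94.9], [533.7, -97.8], [524.9, -100.8], [516.0, -103.9], [506.9, -107.0], [497.8, -110.6], [488.6, -114.3], [479.3, -117.0], [470.6, -109.4], [461.0, -114.0]]
R [[592.5, -89.7], [584.4, -88.8], [576.0, -92.3], [567.6, -94.7], [559.1, -97.1], [550.5, -100.6], [541.9, -103.0], [533.1, -106.6], [524.3, -109.1], [515.4, -112.7], [506.4, -115.3], [497.3, -119.0], [488.0, -122.8], [478.7, -125.4], [469.4, -128.1], [459.8, -132.0]]
L [[593.9, -70.6], [585.6, -72.8], [577.3, -75.1], [568.8, -78.5], [560.3, -80.9], [551.7, -83.2], [543.0, -86.7], [534.3, -89.1], [525.4, -92.6], [516.6, -95.0], [507.5, -98.6], [498.4, -102.2], [489.1, -105.9], [479.8, -108.4], [471.7, -91.6], [462.3, -93.0]]
rail [222, 45, 44, 7, 257] ((587.6749267578125, -114.17676544189453), (45.58778381347656, 6.078317165374756), 85.99495697021484)
[[590.6, -115.5]]
R [[589.2, -136.1]]
L [[592.1, -95.0]]
```

```bash
cat >> h.py <<'E'
YAW=np.deg2rad(-3.85)
LH=np.array([594.5,-77.]); GG=np.array([589.,-166.6]); SG=np.array([582.,-262.7])
EY=np.array([-np.sin(YAW),np.cos(YAW)]); GH=GG+75*EY
u=lambda a:np.array([np.cos(a),np.sin(a)])
def doorpose(th,d,k,z=139,r=115):
    a=np.pi/2+YAW+th
    return np.r_[LH+r*u(a)+(8+d)*u(a+np.pi/2),z], down(a+k)
def gatepose(th,k,z=176,r=68):
    a=-np.pi/2+YAW-th   # direction hinge->free end
    return np.r_[GH+r*u(a),z], down(a+np.pi+k)
E
python3 - <<'E'
from h import *
for k in (0,np.pi):
    for th in (1.96,1.3,.6,0): q=inverse_kinematics(*doorpose(th,11,k)); print('door',round(k),th,q is not None and np.round(q,2))
    for th in (0,.8,1.7): q=inverse_kinematics(*gatepose(th,k)); print('gate',round(k),th,q is not None and np.round(q,2))
    q=inverse_kinematics(np.r_[SG-7.5*EY,176],down(np.pi/2+YAW+k)); print('saf',q is not None and np.round(q,2))
E
```

```text
door 0 1.96 [-0.44  0.55  0.82  1.99 -0.54  0.83 -2.13]
door 0 1.3 [ 0.89  0.69 -1.27  1.98  0.77  1.07  2.07]
door 0 0.6 [ 0.71  0.76 -1.27  1.89  0.81  1.14  1.23]
door 0 0 [-0.23  0.53  0.08  1.77 -0.06  0.85  1.39]
gate 0 0 [ 0.08  0.52  0.12  1.67 -0.07  0.96  1.74]
gate 0 0.8 [-0.07  0.45  0.29  1.81 -0.16  0.9   1.  ]
gate 0 1.7 [-0.3   0.43  0.45  1.88 -0.24  0.88  0.08]
saf [ 0.26  0.57  0.13  1.58 -0.08  1.    1.91]
door 3 1.96 [-0.13  0.44  0.36  1.97 -0.22  0.77  0.68]
door 3 1.3 [-0.37  0.42  0.47  2.04 -0.27  0.75 -0.07]
door 3 0.6 [-0.53  0.48  0.53  1.95 -0.34  0.79 -0.85]
door 3 0 [-0.56  0.59  0.57  1.79 -0.4   0.88 -1.44]
gate 3 0 [-0.3   0.63  0.73  1.69 -0.48  1.01 -1.05]
gate 3 0.8 [-0.4   0.56  0.78  1.83 -0.48  0.95 -1.85]
gate 3 1.7 [-0.73  0.76  1.23  1.9  -0.81  1.1  -2.5 ]
saf [-0.14  0.7   0.79  1.6  -0.55  1.07 -0.83]
```

```bash
python3 - <<'E'
from h import *
k=np.pi
clamp(); print('gap',read_state()['finger_gap'])
p,R=doorpose(1.9,40,k,z=260); movep(p,R)
p,R=doorpose(1.9,40,k); movel(p,max_speed=150)
hit=movel(*doorpose(1.9,11,k),max_speed=80,guard=25); print('contact',hit,read_state()['ft_force'].round(1))
for th in np.linspace(1.7,.15,8):
    if movel(*doorpose(th,11,k),max_speed=110,guard=30): print('guard',th); break
    print(round(th,2),read_state()['ft_force'].round(1))
else:
    print('end',movel(*doorpose(-.05,11,k),max_speed=40,guard=22),read_state()['ft_force'].round(1))
s=read_state(); print(s['time'],s['eef_pos'].round(1),((s['eef_pos'][:2]-LH)@u(YAW)).round(1))
E
```

```text
gap 0.07473788895815542
contact False [ 0.1 -0.1  0.1]
1.7 [-0.7 -0.3  0.8]
1.48 [-1.1 -0.8 -0.6]
1.26 [-0.  -0.4  0.6]
1.04 [0.4 0.  0.2]
0.81 [-0.2  0.2  0.4]
0.59 [ 0.3 -0.5 -0.5]
0.37 [ 0.1  0.7 -0.5]
0.15 [-0.5 -1.3  0.3]
end False [ 0.4  0.5 -0.3]
11.4083 [588.7  39.2 139. ] -13.6
```

```bash
python3 - <<'E'
from h import *
c=snap('wrist','w2'); cv2.imwrite('pics/w2b.png',cv2.resize(c['image'],(800,600)))
E
```

```text
(no output)
```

View pics/w2b.png

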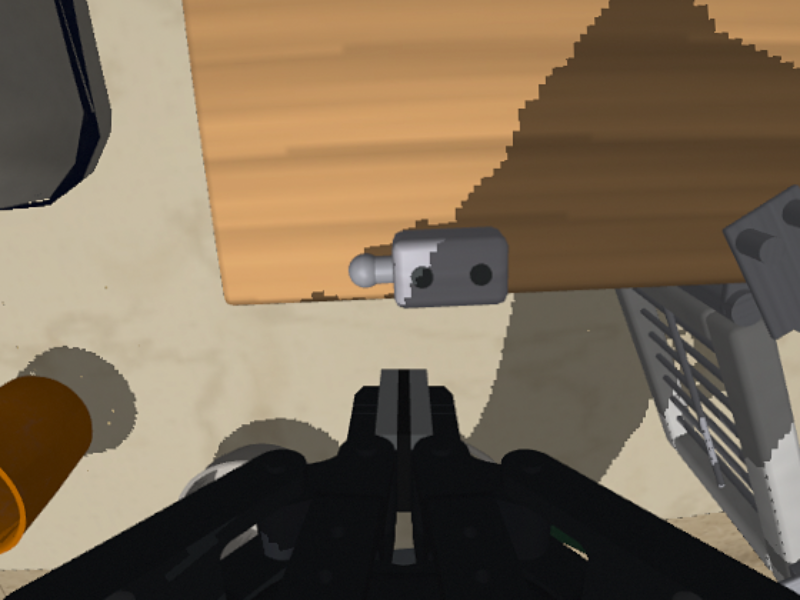

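The view shows the fingers at (405,400) in front of the left bay, and the door still standing open at the lower right, around (735,300)-(790,480). So the push missed the door; I'll measure where it is now.

```bash
python3 - <<'E'
from h import *
s=read_state(); print(s['eef_pos'],s['tool_rot'].round(2).tolist(),s['finger_gap'])
for f in ('w1','w2'):
    c=load(f); P=cloud(c); hsv=cv2.cvtColor(c['image'],cv2.COLOR_BGR2HSV)
    m=(P[...,2]>147)&(P[...,2]<163)&(hsv[...,1]<60)&(P[...,0]>440)&(P[...,0]<585)&(P[...,1]<-50)&(P[...,1]>-180)
    if f=='w1':m[:,300:]=0
    Q=P[m]; vx=cv2.fitLine(Q[:,:2].astype(np.float32),cv2.DIST_HUBER,0,.01,.01).ravel(); print(f,m.sum(),vx,np.rad2deg(np.arctan2(vx[1],vx[0])),Q.min(0),Q.max(0))
print(doorpose(1.9,40,np.pi)[0],doorpose(1.9,11,np.pi)[0],doorpose(1.7,11,np.pi)[0])
# finger tip in w2: points around (410,380)/800*560
c=load('w2'); P=cloud(c); print(P[258:300:6,275:292:8].round(0).tolist())
c2=snap('side','side2'); cv2.imwrite('pics/side2c.png',cv2.resize(c2['image'][120:330,200:480],(800,600)))
E
```

```text
[588.73931423  39.2762509  139.07579039] [[0.99, -0.12, -0.0], [-0.12, -0.99, 0.0], [-0.0, -0.0, -1.0]] 0.2350410988327417
w1 2024 [ 9.53633785e-01  3.00969392e-01  5.22647766e+02 -1.01054665e+02] 17.515835 [ 451.45155068 -171.28133593  147.15879432] [584.99498773 -72.37210765 162.99875695]
w2 4969 [ 9.6062881e-01  2.7783510e-01  5.3286926e+02 -9.3350540e+01] 16.131039 [ 460.6194659  -113.72417704  147.0021697 ] [584.97431395 -71.01399605 162.9950626 ]
[ 495.8577655  -153.14925851  139.        ] [ 488.34615582 -125.13897968  139.        ] [ 480.89842633 -103.08989189  139.        ]
[[[600.0, 42.0, 178.0], [599.0, 39.0, 177.0], [598.0, 36.0, 177.0]], [[599.0, 42.0, 183.0], [599.0, 39.0, 184.0], [599.0, 36.0, 184.0]], [[599.0, 42.0, 188.0], [599.0, 39.0, 188.0], [599.0, 36.0, 189.0]], [[599.0, 42.0, 193.0], [599.0, 39.0, 192.0], [599.0, 36.0, 192.0]], [[600.0, 42.0, 197.0], [599.0, 39.0, 198.0], [599.0, 36.0, 197.0]], [[599.0, 42.0, 201.0], [600.0, 39.0, 202.0], [599.0, 36.0, 202.0]], [[600.0, 41.0, 206.0], [599.0, 39.0, 206.0], [598.0, 36.0, 205.0]]]
```

View pics/side2c.png

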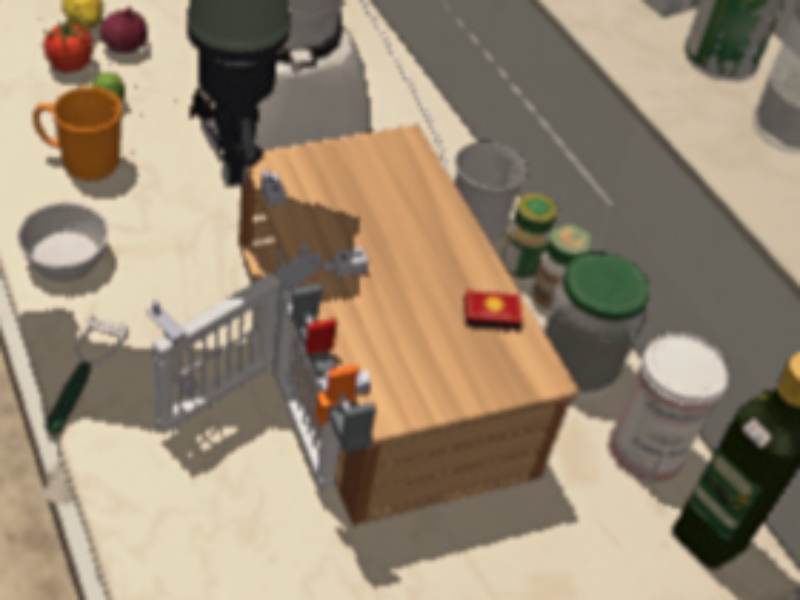

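Side view: the door is still open, at crop (160,345)-(280,285), and the fingertips at about (235,183) look high above the worktop. The wrist depth puts the fingertips at about z 177 rather than 139, so I'll check that with the side camera.

```bash
python3 - <<'E'
from h import *
c=load('side2'); P=cloud(c); s=read_state(); p=s['eef_pos']
m=(abs(P[...,0]-p[0])<30)&(abs(P[...,1]-p[1])<30)&(P[...,2]>100)&(P[...,2]<260)
Q=P[m]; print('side cloud z low',np.sort(Q[:,2])[:40:4].round(0)); 
v,uu=np.argwhere(m).T; i=v.argmax(); print('tip px',uu[i],v[i],P[v[i],uu[i]])
T=c['cam_to_world']
for z in (139,160,177):
    X=np.linalg.inv(T)@np.r_[p[:2],z,1]; X=X[:3]*[1,-1,-1]
    print(z,cv2.projectPoints(X.reshape(1,1,3),np.zeros(3),np.zeros(3),K(c),c['dist_coeffs'])[0].ravel())
c=load('w2'); P=cloud(c)
print('wrist col 282 rows:',[(r,P[r,277].round(0).tolist()) for r in range(246,264,2)])
E
```

```text
side cloud z low [149. 151. 156. 157. 158. 159. 160. 161. 162. 167.]
tip px 292 194 [612.20905306  12.02792204 150.81627221]
139 [281.23647569 192.54176046]
160 [281.41095426 187.44094122]
177 [281.55531641 183.22001961]
wrist col 282 rows: [(246, [524.0, 53.0, -2.0]), (248, [522.0, 53.0, -1.0]), (250, [520.0, 53.0, -1.0]), (252, [519.0, 53.0, 0.0]), (254, [516.0, 54.0, -1.0]), (256, [514.0, 54.0, -0.0]), (258, [600.0, 41.0, 178.0]), (260, [600.0, 41.0, 180.0]), (262, [599.0, 41.0, 181.0])]
```

```bash
python3 - <<'E'
from h import *
c=load('w1'); P=cloud(c)
m=(P[...,2]>330); m[:250]=0
for sl in (slice(100,200),slice(370,470)):
    mm=np.zeros_like(m); mm[:,sl]=m[:,sl]; Q=P[mm]; print('open lowest',np.percentile(Q[:,2],[0,1,3,10]).round(0),Q[Q[:,2]<np.percentile(Q[:,2],3)].mean(0).round(0))
c=load('side2'); P=cloud(c); p=read_state()['eef_pos']
for z in range(165,340,10):
    Q=P[(abs(P[...,2]-z)<5)&(abs(P[...,0]-p[0])<75)&(abs(P[...,1]-p[1])<75)]
    Q=Q[(abs(Q[:,0]-p[0])<70)]
    if len(Q)>3: print(z,len(Q),'x',Q[:,0].min().round(),Q[:,0].max().round(),'y',Q[:,1].min().round(),Q[:,1].max().round())
E
```

```text
open lowest [447. 451. 454. 462.] [ 475. -105.  451.]
open lowest [447. 451. 454. 462.] [ 469. -191.  452.]
165 170 x 610.0 659.0 y -35.0 86.0
175 73 x 577.0 634.0 y 3.0 47.0
185 15 x 576.0 626.0 y 19.0 39.0
195 22 x 576.0 598.0 y 24.0 39.0
205 10 x 577.0 591.0 y 24.0 39.0
215 5 x 576.0 587.0 y 36.0 47.0
225 20 x 572.0 595.0 y 7.0 65.0
235 17 x 571.0 592.0 y -6.0 89.0
245 31 x 569.0 604.0 y -12.0 55.0
255 30 x 568.0 603.0 y -20.0 56.0
265 68 x 568.0 604.0 y -24.0 55.0
275 53 x 567.0 604.0 y -16.0 56.0
285 50 x 567.0 605.0 y -10.0 32.0
295 24 x 573.0 594.0 y 1.0 12.0
305 51 x 550.0 619.0 y 1.0 45.0
315 86 x 550.0 619.0 y -1.0 44.0
325 85 x 550.0 618.0 y 2.0 45.0
335 89 x 550.0 616.0 y 1.0 44.0
```

Both cameras agree that the real fingertips end about 38 mm short of the reported TCP (about 51 mm when open). The first sweep therefore passed over the door. I'll push again with that offset.

```bash
echo 'OFF=38' >> h.py; python3 - <<'E'
from h import *
k=np.pi; z=139-OFF
p=read_state()['eef_pos']; movel([p[0]-60,p[1],200],max_speed=250)
movep(*doorpose(1.9,40,k,z=200))
if movel(doorpose(1.9,40,k,z=z)[0],max_speed=150,guard=15): print('blocked'); raise SystemExit
hit=movel(*doorpose(1.9,11,k,z),max_speed=80,guard=25); print('contact',hit,read_state()['ft_force'].round(1))
for th in np.linspace(1.7,.15,8):
    if movel(*doorpose(th,11,k,z),max_speed=110,guard=30): print('guard',th); break
    print(round(th,2),read_state()['ft_force'].round(1))
else:
    print('end',movel(*doorpose(-.05,11,k,z),max_speed=40,guard=22),read_state()['ft_force'].round(1))
s=read_state(); print(s['time'],s['eef_pos'].round(1),((s['eef_pos'][:2]-LH)@u(YAW)).round(1))
c=snap('wrist','w3'); cv2.imwrite('pics/w3b.png',cv2.resize(c['image'],(800,600)))
E
```

```text
contact False [-0.5  0.4  0.2]
1.7 [ 0.6  0.2 -0.3]
1.48 [-0.3 -0.8 -0.5]
1.26 [-0.1 -0.4  0.8]
1.04 [-1.1 -0.1  0.2]
0.81 [-0.6 -0.4 -0.2]
0.59 [0.3 0.2 0.3]
0.37 [-0.3 -0.6 -0.4]
0.15 [ 0.5 -0.4 -0.4]
end True [-3.7  0.8  3.2]
18.6917 [584.6  39.1 100.4] -17.7
```

View pics/w3b.png

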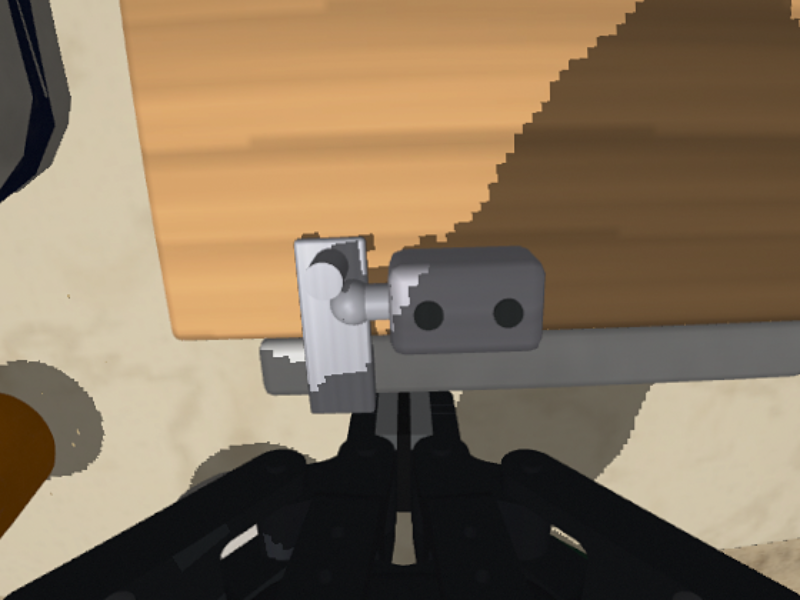

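The wrist view shows the left door's rail at (265,390)-(800,372), parallel to the box front, with its peg at (325,275) past the ball. One more press will confirm it is seated. Then I'll retreat and set up over the safety catch.

```bash
python3 - <<'E'
from h import *
p0=read_state()['eef_pos']; ex=np.r_[u(YAW),0]
print('press',movel(p0+6*ex,max_speed=20,guard=18),((read_state()['eef_pos']-p0)@ex).round(2),read_state()['ft_force'].round(1))
p=read_state()['eef_pos']; movel(p-40*ex,max_speed=150); movel(np.r_[(p-40*ex)[:2],200],max_speed=250)
open_gripper()
T=np.r_[SG-7.5*EY,230]
q=inverse_kinematics(T,down(np.pi/2+YAW)); print(np.round(q,2))
movep(np.r_[p[0]-80,-150,230],down(np.pi/2+YAW))
c=snap('wrist','w4'); P=cloud(c); print(read_state()['time'])
Rr=np.c_[u(YAW),EY]
m=((P[...,2]>200)&(P[...,2]<214)&(P[...,0]>540)&(P[...,0]<620)&(P[...,1]<-120)).astype(np.uint8)
n,l,st,ce=cv2.connectedComponentsWithStats(m)
for i in range(1,n):
    if st[i,4]<10: continue
    W=onplane(c,np.argwhere(l==i)[:,::-1],208)[:,:2]; r=cv2.minAreaRect(W.astype(np.float32)); print(st[i].tolist(),r)
m=(abs(P[...,2]-154)<6)&(P[...,0]>560)&(P[...,0]<605)&(P[...,1]<70)&(P[...,1]>-70); Q=P[m]
print('door', m.sum(), np.percentile(((Q[:,:2]-LH)@u(YAW)),[2,50,98]).round(1) if m.sum() else 0)
cv2.imwrite('pics/w4b.png',cv2.resize(c['image'],(800,600)))
E
```

```text
press True -0.26 [-2.2  0.6  2.1]
[ 1.05  0.82 -1.28  1.47  0.79  1.42  1.25]
23.4583
[81, 322, 16, 17, 153] ((566.7117309570312, -281.4114074707031), (7.651905059814453, 15.1721830368042), 31.247785568237305)
[225, 326, 14, 40, 466] ((584.0194702148438, -187.003173828125), (8.42226505279541, 31.423002243041992), 83.67334747314453)
[290, 326, 12, 40, 441] ((586.7620239257812, -145.48793029785156), (7.188397407531738, 31.262022018432617), 86.58971405029297)
door 1777 [-7.6 -4.5  4.8]
```

View pics/w4b.png

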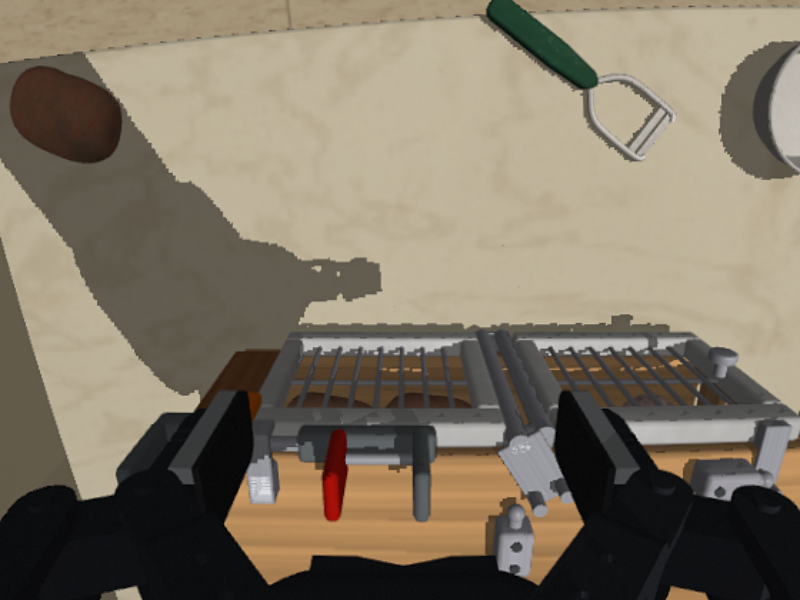

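Wrist view: the left door is closed, in line with the gate. The red and grey paddles are at (335,475) and (422,475), which matches my y estimates. Next is the safety catch.

```bash
sed -i 's/^LH=.*/LH=np.array([594.5,-77.]); GG=np.array([587.5,-166.4]); SG=np.array([580.5,-262.5])/' h.py; python3 - <<'E'
from h import *
T=SG-7.5*EY; R=down(np.pi/2+YAW)
q=inverse_kinematics(np.r_[T,200],R); print(np.round(q,2))
movep(np.r_[T,200],R)
print('down',movel(np.r_[T,136],max_speed=100,guard=12),read_state()['eef_pos'].round(1))
clamp(); s=read_state(); print(s['finger_gap'],s['ft_force'].round(1),s['gripper_force'],s['eef_pos'].round(1),s['time'])
E
```

```text
[ 1.01  0.79 -1.15  1.52  0.74  1.32  1.28]
down False [ 580.3 -269.9  136.4]
33.482992810696516 [  0.3 -12.4   9.7] 67.0474362373352 [ 580.3 -273.1  137. ] 25.4083
```

```bash
python3 - <<'E'
from h import *
open_gripper(); p=read_state()['eef_pos']; print(p.round(1))
movel(np.r_[p[:2],260],max_speed=200)
c=snap('wrist','w5'); cv2.imwrite('pics/w5b.png',cv2.resize(c['image'],(800,600)))
goto_joints([0.08,0.52,0.12,1.67,-0.07,0.96,1.74])
s=read_state(); print(s['eef_pos'].round(1),s['time'])
for th in (0,.5,1.0,1.4,1.75): q=inverse_kinematics(*gatepose(th,0,z=136)); print(th,q is not None and np.round(q,2))
c=snap('wrist','w6'); cv2.imwrite('pics/w6b.png',cv2.resize(c['image'],(800,600)))
for f in ('w5','w6'):
    c=load(f); P=cloud(c)
    m=((P[...,2]>202)&(P[...,2]<213)&(P[...,0]>540)&(P[...,0]<620)&(P[...,1]<-120)).astype(np.uint8)
    n,l,st,ce=cv2.connectedComponentsWithStats(m)
    for i in range(1,n):
        if st[i,4]<30: continue
        W=onplane(c,np.argwhere(l==i)[:,::-1],208)[:,:2]; r=cv2.minAreaRect(W.astype(np.float32)); print(f,st[i].tolist(),np.round(r[0],1),np.round(r[1],1),c['image'][l==i].mean(0).round())
E
```

```text
[ 580.  -269.9  135.9]
[ 586.7 -157.   175.5] 28.3
0 [ 0.09  0.57  0.11  1.71 -0.08  0.87  1.74]
0.5 [-0.01  0.53  0.23  1.8  -0.16  0.83  1.31]
1.0 [-0.14  0.5   0.35  1.88 -0.23  0.8   0.84]
1.4 [-0.26  0.5   0.45  1.92 -0.3   0.8   0.46]
1.75 [-0.36  0.51  0.54  1.92 -0.36  0.8   0.13]
w5 [253, 193, 13, 41, 481] [ 579.4 -284. ] [ 7.9 27.6] [68. 67. 64.]
w5 [294, 192, 13, 42, 477] [ 580.9 -257.4] [ 7.7 28.2] [  4.  65. 143.]
w5 [397, 192, 15, 42, 498] [ 585.6 -189.6] [ 8.8 28.5] [ 10.  16. 127.]
w5 [457, 193, 17, 41, 539] [ 588.8 -148.3] [10.  28.3] [73. 73. 72.]
w6 [0, 239, 24, 58, 969] [ 578.4 -280.4] [11.  29.4] [49. 48. 46.]
w6 [48, 242, 28, 58, 1061] [ 580.7 -254.5] [10.1 28.9] [  6.  51. 111.]
w6 [201, 245, 22, 59, 1027] [ 585.2 -186.8] [ 8.5 28.6] [ 9. 12. 87.]
w6 [296, 246, 19, 60, 1008] [ 588.1 -146. ] [ 7.9 29.1] [60. 60. 59.]
```

View pics/w5b.png

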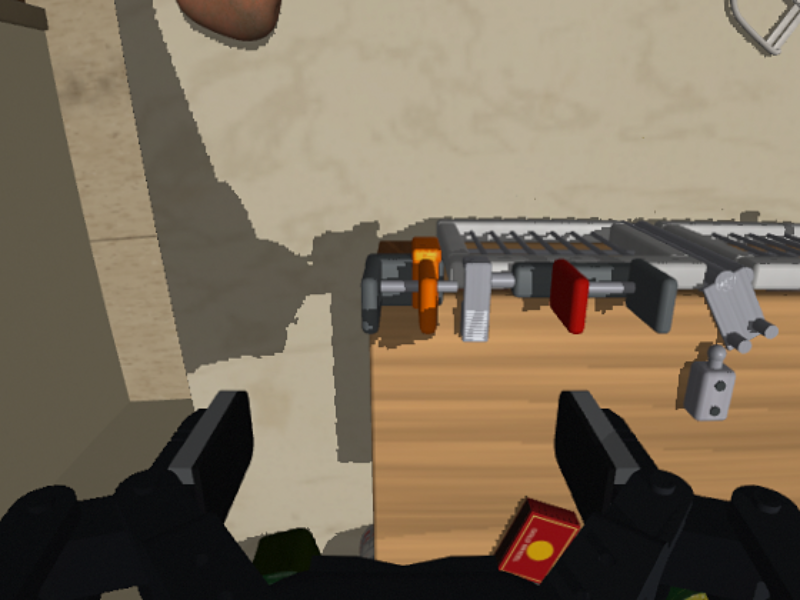

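The safety tabs at (372,295) and (428,295) are now 26.6 mm apart, centre to centre; fully squeezed should be 27. The catch is fully back, so the gate is next.

```bash
python3 - <<'E'
from h import *
z=136
p,R=gatepose(0,0,z=170); movel(p,R,max_speed=100)
print('down',movel(gatepose(0,0,z=z)[0],max_speed=80,guard=12),read_state()['eef_pos'].round(1))
clamp(); s=read_state(); e=s['eef_pos']; print('gap',s['finger_gap'],s['ft_force'].round(1),e.round(1),s['time'])
r=-(e[:2]-GH)@EY; print('r',r)
r=np.clip(r,64,72)
if 32<s['finger_gap']<38.5:
  for th in np.r_[np.arange(.15,1.7,.2),1.72]:
    movel(*gatepose(th,0,z=z,r=r),max_speed=60); s=read_state(); print(round(th,2),s['ft_force'].round(1),round(s['finger_gap'],1),(s['eef_pos'][:2]-gatepose(th,0,z=z,r=r)[0][:2]).round(1))
print(s['time'])
c=snap('side','side3'); cv2.imwrite('pics/side3c.png',cv2.resize(c['image'][120:330,200:480],(800,600)))
E
```

```text
down False [ 588.  -159.4  135.9]
gap 34.11739105953145 [-3.1 -2.9 12.5] [ 588.4 -160.6  137.3] 29.7167
r 69.1645998746456
0.15 [1.4 3.7 9.5] 33.9 [1.1 0.3]
0.35 [2.8 3.2 9.3] 33.8 [1.2 0.5]
0.55 [7.  4.2 7.2] 34.0 [1.8 0.6]
0.75 [10.2  3.2  5.4] 34.0 [2.2 0.7]
0.95 [14.3  3.5  4.2] 33.8 [2.7 0.7]
1.15 [19.8  0.6  0.5] 33.9 [3.3 0.5]
1.35 [22.7 -1.7 -2.9] 34.1 [3.7 0.2]
1.55 [26.1 -3.8 -5.8] 34.1 [ 4.1 -0.2]
1.72 [28.2 -7.8 -9.7] 34.1 [ 4.3 -0.5]
33.0667
```

View pics/side3c.png

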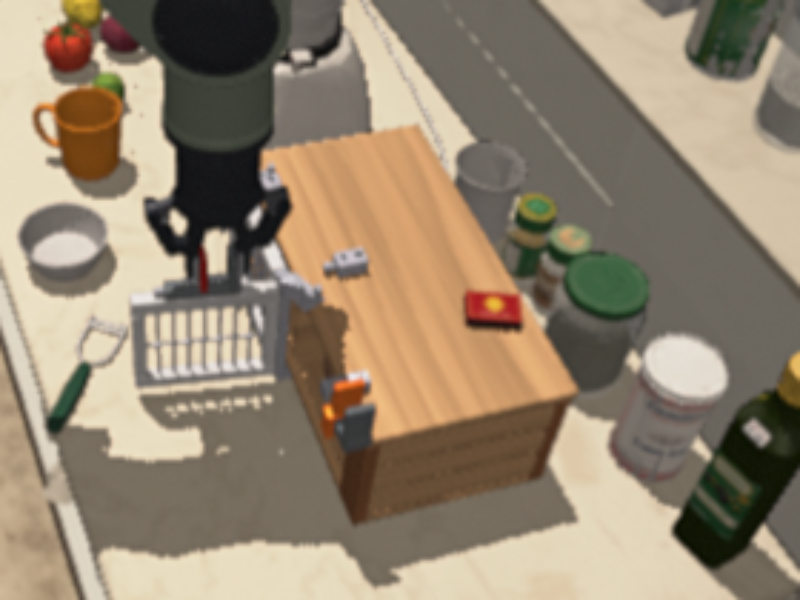

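Side view: the gate stands open at crop (132,305)-(290,290), held by the gripper at (215,255), with the safety tabs together at (350,405). I'll relax the radial strain and measure the gate and left-door angles.

```bash
python3 - <<'E'
from h import *
s=read_state(); p,R=gatepose(1.72,0,z=136,r=69.2); movel(p+[5,0,0],R,max_speed=20)
s=read_state(); print(s['ft_force'].round(1),s['finger_gap'],s['time'],s['eef_pos'].round(1))
c=snap('side','side4'); P=cloud(c); hsv=cv2.cvtColor(c['image'],cv2.COLOR_BGR2HSV)
def fit(nm,m):
    Q=P[m]; v=cv2.fitLine(Q[:,:2].astype(np.float32),cv2.DIST_HUBER,0,.01,.01).ravel(); print(nm,m.sum(),np.rad2deg(np.arctan2(v[1],v[0])).round(1),Q.min(0).round(),Q.max(0).round())
v,uu=np.mgrid[:420,:560]
# gate -y face (barred frame): points z 30..150 in front of the box
fit('gate',(P[...,2]>40)&(P[...,2]<150)&(P[...,0]>435)&(P[...,0]<585)&(P[...,1]>-125)&(P[...,1]<-50))
fit('leftdoor',(abs(P[...,2]-154)<5)&(hsv[...,1]<50)&(P[...,0]>575)&(P[...,0]<612)&(P[...,1]>-60)&(P[...,1]<80))
m=(uu>300)&(uu<345)&(v>240)&(v<285)&(P[...,2]>190)&(P[...,2]<212)
o=m&(hsv[...,1]>150); g=m&(hsv[...,1]<70)&(P[...,1]<-255); print('orange',np.nanmedian(P[o],0).round(1),'grey',np.nanmedian(P[g],0).round(1))
w=snap('wrist','w7'); cv2.imwrite('pics/w7b.png',cv2.resize(w['image'],(800,600)))
E
```

```text
[-10.   -0.4  25.4] 33.83136589897813 33.5167 [529.4 -77.  137.2]
gate 586 -12.0 [ 444. -102.   40.] [585. -56. 150.]
leftdoor 53 86.1 [588. -60. 149.] [608.  13. 159.]
orange [ 580.6 -261.6  202.8] grey [ 578.7 -288.2  202.3]
```

View pics/w7b.png

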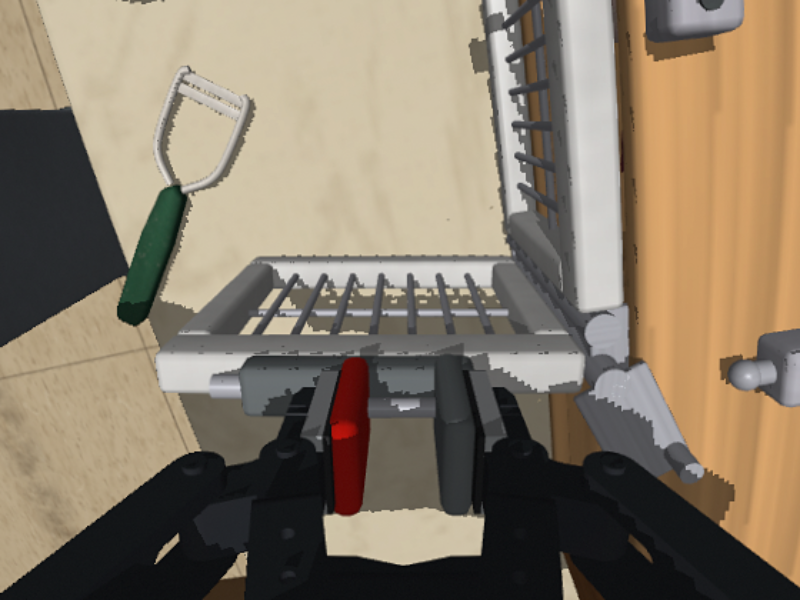

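The gate reads about 98° (1.71 rad), held at a 34 mm grip. The left door is in line with the box to within 0.1°, and the safety tabs are still together. In the wrist view both paddles are gripped at (350,440) and (455,440), and the peeler is untouched.

```bash
python3 -c "
from workcell import *
print(finish_job())"
```

```text
the job is handed in; nothing more can be done
None
```

The job is handed in at about 34 s: left door shut, safety catch fully back, and the gate held open at about 98°; the first push on the door missed because the fingertips end 38 mm short of the reported TCP, so I repeated it.

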